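# Index the bottle carousel and press the cap home

### The job

One bottle in the little indexing carousel, the tall spray bottle, still has its cap standing proud. Work the carousel's lever in strokes, each of which turns the wheel by one pocket, until that bottle stands under the hand press, then push the press knob down until the cap is fully home and let the press rise again. Turn the wheel only with its lever and press the cap only with the press, do not touch the bottles or the wheel by hand, and leave everything on the table around it standing where it is and the lever back at rest.

Things in the scene. Friction and masses are not known exactly. Their poses are not given: they have to be found in the camera images.
- wheel_axis (a point): Fixed point on the vertical axis of the carousel wheel, at the height of the pocket floors (36 mm above the table). Its x and y axes are the machine's: from here the press lies along +y and the lever on the -y side. The machine stands on a grey base plate, 250 x 290 x 10 mm, with a holding pawl for the wheel
- station (a point): Fixed point at the centre of the pocket floor right under the press (36 mm above the table, 80 mm from the wheel's axis). The bottle is in place when its centre is within 8 mm of this point horizontally
- lever_grip (a point): Centre of the grip of the index lever: an upright black cylinder 18 mm across, from 58 to 128 mm above the table, this point at 93 mm, 155 mm from the wheel's axis; steel lever below it, free room all round. It swings with the lever in a level arc about the wheel's axis
- lever (a joint): Angle of the index lever (rad): 0 at rest (18 degrees clockwise of the machine's -y), grows counter-clockwise from above to its stop at 0.585. A spring, 2 to 3 N at the grip, returns it. A stroke to the stop (5 to 8 N at the grip) turns the wheel by one pocket, and it stays there. A stroke short of 0.57 may miss the tooth; only a return below 0.02 lets the pawl take the next
- wheel (a joint): Angle of the white star wheel (rad): 0 at the start, grows counter-clockwise from above, one pocket is 0.524; it cannot turn back. 206 mm across, 12 pockets 30 degrees apart with centres 80 mm from the axis, fins 18 mm high; 12 steel pins at the rim (out to 114 mm from the axis) are its ratchet teeth
- spray_mid (a point): Centre, 30 mm above the pocket floor, of the tall spray bottle: upright black cylinder 28 mm across, 60 mm high, with a white paper band and a white cap. It is the tallest thing in the carousel and stands in a pocket two to five strokes before the press. The other four pieces in the carousel are jars and tubes 30 to 58 mm high
- cap_top (a point): Centre of the top of the bottle's white cap, 23 mm across and 30 mm high; 130 mm above the table when home, 135 to 138 mm when it stands proud
- spray_cap (a joint): How far the cap stands proud (m): 0 fully home, 0.005 to 0.008 at the start. It slides down stiffly, at about 5 N, and stays where it is
- press_knob_top (a point): Centre of the flat top of the press knob, black, 42 mm across, 222 mm above the table when up; it rides on a steel rod straight above the station, with the grey press arm (top at 170 mm) below it and its column on the side away from the wheel. The knob is the highest part
- ram (a joint): How far the press is pushed down (m): 0 up, stop at 0.022. Its foot, 30 mm across, meets the proud cap after about 0.010 to 0.013 and the cap is home at about 0.018. Its spring, 2 to 4 N, brings it up when let go; with the cap the push takes about 8 to 10 N
- paper_cup: Plastic cup, 72 mm across and 75 mm high, origin at the centre of its underside; stays where it is
- dark_bottle: Amber bottle, 38 mm across and 125 mm high, on the left part of the table, origin at the centre of its underside; stays where it is
- dark_bottle2: Black bottle, 32 mm across and 95 mm high, on the table at the right, origin at the centre of its underside; stays where it is
- big_jar: Squat jar 60 mm across and 45 mm high, origin at the centre of its underside; stays where it is
- jar_a: Amber jar 28 mm across and 30 mm high standing in a carousel pocket, origin at the centre of its underside; rides round with the wheel
- jar_b: White jar 28 mm across and 34 mm high standing in a carousel pocket, origin at the centre of its underside; rides round with the wheel
- tube_a: White tube 25 mm across and 58 mm high standing in a carousel pocket, origin at the centre of its underside; rides round with the wheel
- tube_b: White tube 25 mm across and 58 mm high standing in a carousel pocket, origin at the centre of its underside; rides round with the wheel
Things that resemble listed ones, but are neither listed nor needed, are in the scene too. Leave any blue or yellow look-alike of the part that bears spray_mid alone.

How it is judged:
On the way, in this order (a step that is already met when the one before it is completed fails the run):
1. the spray bottle stands under the press, still with its cap proud, and the wheel is at rest (horizontal distance between spray_mid and station below 0.008 m and angle between spray_mid's own z axis and vertical below 0.1 rad and linear speed of spray below 0.02 m/s and velocity of joint wheel below 0.05 rad/s and value of joint spray_cap above 0.003 m), for 0.2 s.
2. the press has pushed the cap fully home (horizontal distance between spray_mid and station below 0.008 m and angle between spray_mid's own z axis and vertical below 0.1 rad and value of joint spray_cap below 0.0015 m and value of joint ram above 0.012 m), for 0.1 s.
At the end, for the whole second after the job is handed in: The spray bottle stands upright and still in its pocket within 8 mm of the point under the press, its cap within 1.5 mm of fully home, the press up again (within 4 mm) and the lever back at rest (within 0.06 rad) (horizontal distance between spray_mid and station below 0.008 m and angle between spray_mid's own z axis and vertical below 0.1 rad and linear speed of spray below 0.02 m/s and value of joint spray_cap below 0.0015 m and value of joint ram below 0.004 m and value of joint lever below 0.06 rad and velocity of joint wheel below 0.05 rad/s); the robot touches nothing.
It fails at once if the wheel is pushed by hand (more than 2 N) (contact force between any of the fingers, the arm and wheel above 2 N).
It fails at once if something standing in the carousel is touched by hand (more than 2 N) (contact force between any of the fingers, the arm and spray above 2 N or contact force between any of the fingers, the arm and jar_a above 2 N or contact force between any of the fingers, the arm and jar_b above 2 N or contact force between any of the fingers, the arm and tube_a above 2 N or contact force between any of the fingers, the arm and tube_b above 2 N).
It fails at once if a thing on the table is moved more than 30 mm (distance of any of paper_cup, dark_bottle, dark_bottle2, big_jar from where it was at the start of the episode above 0.03 m).
It fails at once if a jar or tube in the carousel is tipped over (angle between any of jar_a, jar_b, tube_a, tube_b's own z axis and vertical above 0.5 rad).
It also fails if it takes over 70 s, if anything falls off the work surface, if the arm or the gripper's body presses on something with over 40 N, if the wrist force passes 120 N, or if a joint passes its speed limit or range.

### The arm

A 6-joint arm with a two-finger parallel gripper is mounted at the origin on the work surface. World frame = base frame: x ahead of the robot, y to its left, z up, the work surface at z = 0. Lengths are in m, angles in rad, forces in N, time in s.
With the tool pointing down it reaches from about 0.35 to 0.775 m from the base axis. Payload 7.3 kg.
Tool frame: the origin (TCP) lies on the centre line of the jaws, within the pads' length; the fingertips stand 11 mm ahead of it and the grasp point (between the pads) lies 8 mm behind it; y points along the fingers, z is the direction in which the jaws open and shut, and the axes are right-handed (so a half turn about y gives the same grasp; the last joint's range is limited). The gripper opens to 92 mm and grips with 3 to 60 N. Pads are 19 mm wide; open, the fingers measure 130 mm over their backs; the gripper's body (75 mm by 190 mm) begins 47 mm behind the grasp point.
Start: joints at [-1.281, 0.342, 1.524, -0, 1.275, -0.146], TCP at [0.222, -0.476, 0.238] pointing down, gripper open.
Joint ranges: [-2.53, 2.53], [-0.77, 2.02], [0.04, 2.7], [-1, 4.14], [0.28, 2.66], [-3.11, 3.11]. Speed limits (rad/s): [2.57, 2.57, 3.14, 3.14, 3.14, 3.14].

### API

Orientations are given as [roll, pitch, yaw] about the fixed x, y, z axes, in that order (R = Rz(yaw) Ry(pitch) Rx(roll)).
In Python, from cell import robot, cams gives the robot as it stands.
- The arm moves only by the tool apply_moves, never from a script. Its argument "plan" is a list of rows, each a list of 7 numbers: the shift along the tool's x, y, z in m, then the turn, a rotation vector about the tool's x, y, z in degrees, then the gripper command: -1 is fully open, 1 is shut, values between are in proportion. A call has exactly 5 rows; each row is the pose to reach, as a shift and turn from the pose commanded when the call began, along the tool's axes at that moment; what a row does not reach only later rows make up. A row lasts 1/8 s, in which the tool goes at most 62.5 mm and 10.7 degrees, less where a joint would pass 70% of its speed; a pose out of reach is approached as far as the arm can. A call with a gripper value outside its range is refused whole. The fingers move at their own pace and stop on an object; "squeeze" is the grip in N (left out, the last holds). Time passes only in rows, so rows that repeat a pose let the fingers close, or fill a call up. It gives the time, the measured TCP pose, the force and the opening at its end, in the units of the state.
- robot.observe(): the state, without advancing time (a new reading comes with each control period).
- cams.read_camera(name): name is "side" or "top"; returns the picture (384x512x3 uint8, blue, green, red); there is no depth.
- cams.calibration(name): a dict with "fx", "fy", "cx", "cy" (pixels), "extrinsics" (4x4, takes a point from world to camera coordinates). Camera axes: x right, y up, looking along -z (the intrinsics and any distortion apply to the point x, -y, -z); pixel columns grow to the right and rows downward; lengths in m; the calibration is good to about 2 mm. A picture is of the moment at which its call begins. calibration takes no time and is no camera call.
- robot.hand_in(): hands the job in, once; it reports no verdict.
The state is a dict: "time": time; "qpos": joint angles; "qvel": joint speeds; "joint_efforts": joint torques, N m; "tool_pos": TCP position; "tool_rot": TCP orientation; "contact_force": force on the tool from outside, world axes, zero at the start; "torque": the same for the moment, N m; "opening": finger opening in m.
Only numpy, scipy, OpenCV 4.12 (cv2) and the standard library are available. Lean on these libraries where they do the work, as an engineer would, in place of code of your own. Each camera call takes 0.05 s, during which the arm holds its last target. There are 200 camera calls.

## Working session

There is one attempt and no reset: what is moved stays moved. The work goes in short steps, Python scripts to look and compute and a tool call to move; the robot and the scene stay as the last step left them, time stands still between calls to the robot, and variables do not carry over. Pictures are saved under pics/ and viewed, about 8 in all and at most 12, crops included, and the job is handed in when it is done.

Besides the shell and the picture viewer there is one more tool, called after "Request:" as a command line: name --pt "numbers of a row" for each row, then --argument value for the rest. apply_moves: Moves the arm, as the interface text tells. Its arguments: {"type":"object","properties":{"plan":{"type":"array","items":{"type":"array","items":{"type":"number"}}},"squeeze":{"type":"number"}},"required":["plan"]}

```bash
mkdir -p pics; ls
python3 - <<'E'
from cell import robot, cams
import cv2, numpy as np
for n in("top","side"):
    im=cams.read_camera(n); cv2.imwrite(f"pics/{n}0.png",im)
    c=cams.calibration(n); print(n,{k:(np.round(v,4).tolist()) for k,v in c.items()})
a=cv2.imread("pics/top0.png");b=cv2.imread("pics/side0.png")
print(robot.observe())
E
```

```text
pics
top {'fx': 428.0842, 'fy': 428.0842, 'cx': 256.4817, 'cy': 192.0711, 'extrinsics': [[-0.0204, -0.9998, -0.0009, 0.0199], [0.9981, -0.0204, 0.0586, -0.5719], [-0.0586, 0.0002, 0.9983, -1.4299], [0.0, 0.0, 0.0, 1.0]]}
side {'fx': 495.7909, 'fy': 495.7909, 'cx': 255.7519, 'cy': 191.6309, 'extrinsics': [[0.8671, -0.4979, -0.0158, -0.4743], [0.3639, 0.6115, 0.7026, -0.2834], [-0.3402, -0.615, 0.7114, -1.1463], [0.0, 0.0, 0.0, 1.0]]}
{'time': 0.1, 'qpos': array([-1.28099373e+00,  3.42614648e-01,  1.52492915e+00, -2.47447559e-05,
        1.27542125e+00, -1.46014022e-01]), 'qvel': array([ 4.43518201e-04, -4.24574778e-06, -2.32194854e-03,  6.17017693e-04,
       -1.16687080e-03, -1.96080035e-04]), 'joint_efforts': array([ 2.14618260e-03, -4.32002556e+01, -2.44694817e+01,  7.18892715e-02,
        5.26707165e-02, -5.53426821e-05]), 'tool_pos': array([ 0.22153205, -0.47557409,  0.23713172]), 'tool_rot': array([-1.57215756e+00,  1.76265928e-04, -2.70576894e+00]), 'contact_force': array([ 0.08168596,  0.22279406, -0.05926707]), 'torque': array([ 0.00560326,  0.01662209, -0.00909039]), 'opening': 0.09191301672831093}
```

Run:
```python
import cv2
for n in("top","side"):
    a=cv2.imread(f"pics/{n}0.png");cv2.imwrite(f"pics/{n}0b.png",cv2.resize(a,(800,600),interpolation=cv2.INTER_CUBIC))
```

```text
(no output)
```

View pics/top0b.png

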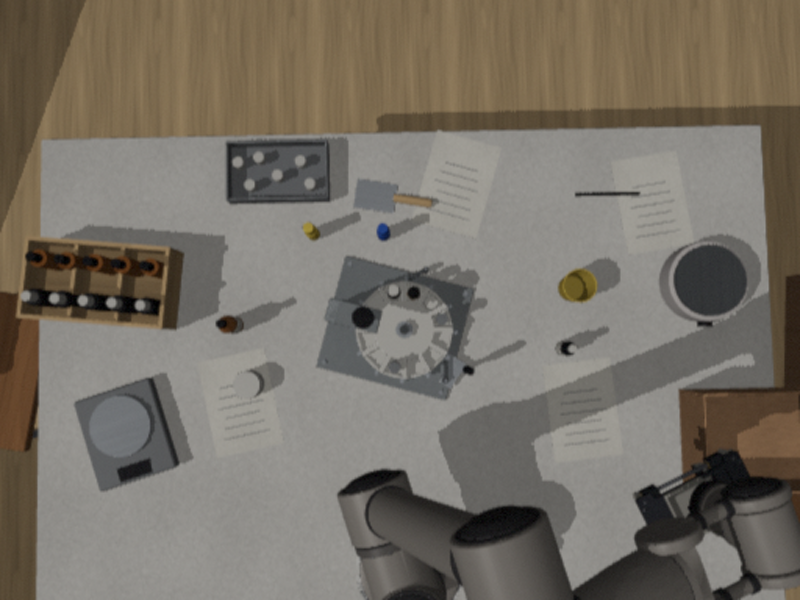

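View pics/side0b.png

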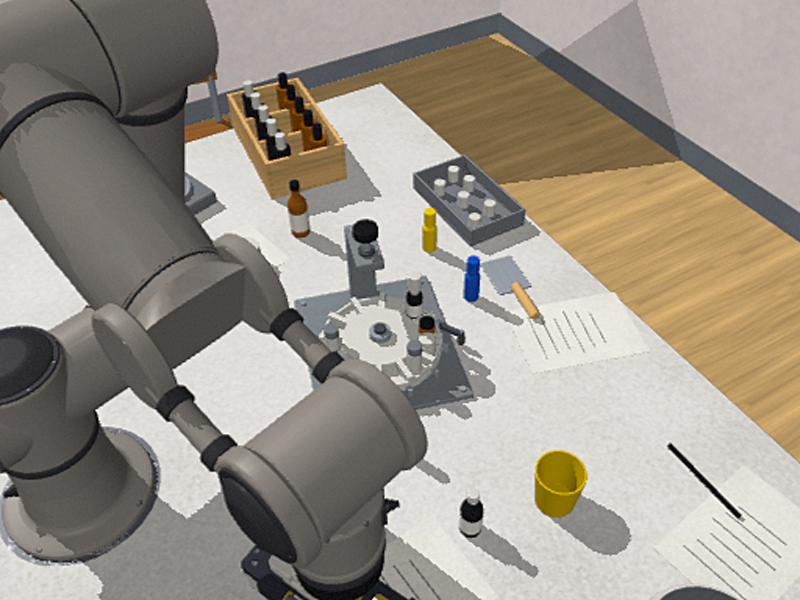

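```bash
cat > h.py <<'E'
import numpy as np, cv2
from cell import robot, cams
def ray(n,u,v,z):
    c=cams.calibration(n);E=c["extrinsics"];R,t=E[:3,:3],E[:3,3]
    d=R.T@np.array([(u-c["cx"])/c["fx"],-(v-c["cy"])/c["fy"],-1]);o=-R.T@t
    return o+d*(z-o[2])/d[2]
def proj(n,p):
    c=cams.calibration(n);q=c["extrinsics"]@np.r_[p,1]
    return np.array([c["cx"]-c["fx"]*q[0]/q[2],c["cy"]+c["fy"]*q[1]/q[2]])
E
python3 - <<'E'
from h import *
im=cv2.imread("pics/top0.png")
cr=im[155:265,195:340]
cv2.imwrite("pics/c1.png",cv2.resize(cr,None,fx=5.4,fy=5.4,interpolation=cv2.INTER_CUBIC))
im=cv2.imread("pics/side0.png")
cv2.imwrite("pics/c2.png",cv2.resize(im[130:270,180:320],None,fx=4.2,fy=4.2,interpolation=cv2.INTER_CUBIC))
g=cv2.cvtColor(cv2.imread("pics/top0.png"),cv2.COLOR_BGR2GRAY)
n,l,s,c=cv2.connectedComponentsWithStats((g[155:265,195:340]<32).astype(np.uint8))
for i in range(1,n):
    if s[i,4]>8: print(s[i],c[i]+[195,155])
for nm,u,v,z in(("knob",362*.64,317*.64,.222),("axis",405*.64,329*.64,.06),("grip",468*.64,370*.64,.128)):
    print(nm,ray("top",u,v,z).round(3))
E
```

```text
[66 29  7  7 38] [264.36842105 186.92105263]
[ 31  42  13  12 128] [232.        202.5859375]
[102  80   5   4  16] [299.0625 236.3125]
knob [0.53  0.081 0.222]
axis [0.509 0.001 0.06 ]
grip [ 0.424 -0.122  0.128]
```

View pics/c1.png

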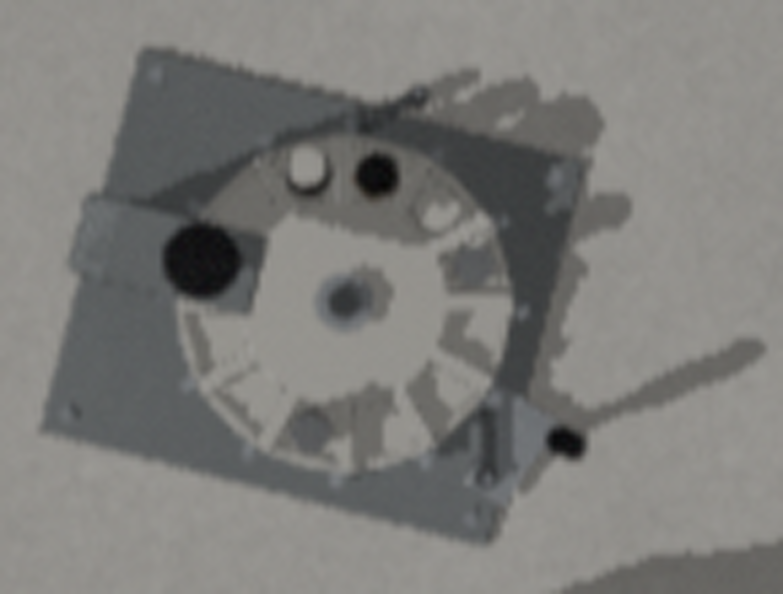

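View pics/c2.png

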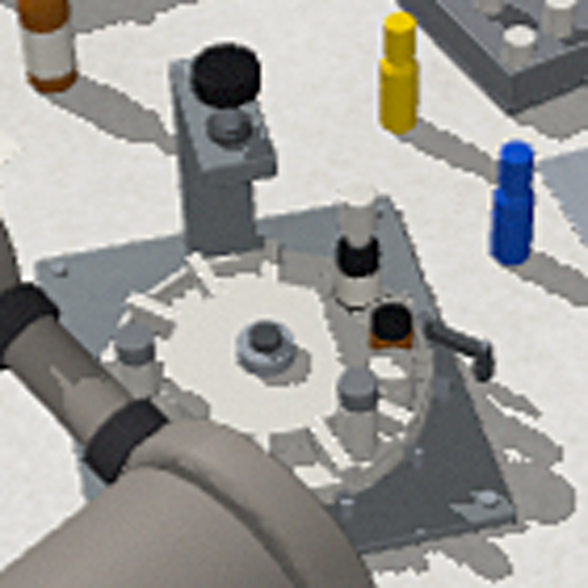

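Run:
```python
from h import *
f=lambda u,v,z:ray("top",195+(u+.5)/5.4-.5,155+(v+.5)/5.4-.5,z)
k=ray("top",232,202.59,.22);print("knob",k.round(4))
A=f(346,301,.05);print("axis rim",A.round(4), "hub",f(347,300,.06).round(4))
cs=[f(*p,.01) for p in((150,48),(585,158),(495,545),(42,430))]
for i in range(4):
    d=cs[i]-cs[i-1];print("edge",np.linalg.norm(d).round(3),np.degrees(np.arctan2(d[1],d[0])).round(1))
d=(k-A)[:2];print("press",np.hypot(*d),np.degrees(np.arctan2(d[1],d[0])))
ap=np.arctan2(d[1],d[0])
s=f(308,165,.137);e=(s-A)[:2];print("cap",s.round(3),np.hypot(*e),np.degrees(np.arctan2(e[1],e[0])))
g=f(566,441,.12);e=(g-A)[:2];print("grip",g.round(4),np.hypot(*e),np.degrees(np.arctan2(e[1],e[0])))
K=k[:2]; a=ap+np.pi-np.radians(18)
for t in(0,.29,.585): print("pred",t,(A[:2]+.155*np.array([np.cos(a+t),np.sin(a+t)])).round(4))
```

```text
knob [0.5311 0.0799 0.22  ]
axis rim [0.5098 0.0023 0.05  ] hub [0.5103 0.0017 0.06  ]
edge 0.249 -16.6
edge 0.283 -105.4
edge 0.249 165.4
edge 0.292 74.7
press 0.08047898372925777 74.65212025873096
cap [0.587 0.023 0.137] 0.0797850847354099 14.958752372345412
grip [ 0.4253 -0.1227  0.12  ] 0.1509050767321485 -124.04169146264584
pred 0 [ 0.4246 -0.1272]
pred 0.29 [ 0.4652 -0.1461]
pred 0.585 [ 0.5103 -0.1527]
```

Request:
apply_moves --pt "-0.05 0 -0.035 0 -10 0 0.3" --pt "-0.1 0 -0.07 0 -20 0 0.3" --pt "-0.15 0 -0.105 0 -30 0 0.3" --pt "-0.2 0 -0.14 0 -40 0 0.3" --pt "-0.25 0 -0.175 0 -49.7 0 0.3"

```text
time: 0.72
tool_pos: [0.3749, -0.2099, 0.2376]
tool_rot: [-1.571, -0.0, -1.833]
contact_force: [0.9, -0.1, 0.1]
opening: 0.0463
```

Request:
apply_moves --pt "-0.048 0 0.013 0 0 0 0.3" --pt "-0.0952 0 0.0261 0 0 0 0.3" --pt "-0.0952 0.045 0.0261 0 0 0 0.3" --pt "-0.0952 0.085 0.0261 0 0 0 0.3" --pt "-0.0952 0.085 0.0261 0 0 0 0.3"

```text
time: 1.35
tool_pos: [0.4229, -0.1258, 0.1506]
tool_rot: [-1.577, 0.001, -1.838]
contact_force: [-0.2, -0.3, 1.3]
opening: 0.032
```

Run:
```python
from h import *
s=robot.observe();print(s["tool_pos"],s["tool_rot"],s["opening"])
a=cams.read_camera("top");b=cams.read_camera("side")
p=proj("side",[.425,-.125,.12]);q=proj("top",[.425,-.125,.12]);print(p,q)
def cr(im,p):
    u,v=p.astype(int);u=min(max(u,60),451);v=min(max(v,60),323)
    return cv2.resize(im[v-60:v+60,u-60:u+60],(400,400),interpolation=cv2.INTER_CUBIC)
cv2.imwrite("pics/d1.png",np.hstack([cr(a,q),cr(b,p)]))
```

```text
[ 0.42292397 -0.12577916  0.15056258] [-1.57742421e+00  1.22290516e-03 -1.83800396e+00] 0.03198724127616786
[235.80572486 244.74760395] [300.13562605 236.35640061]
```

View pics/d1.png

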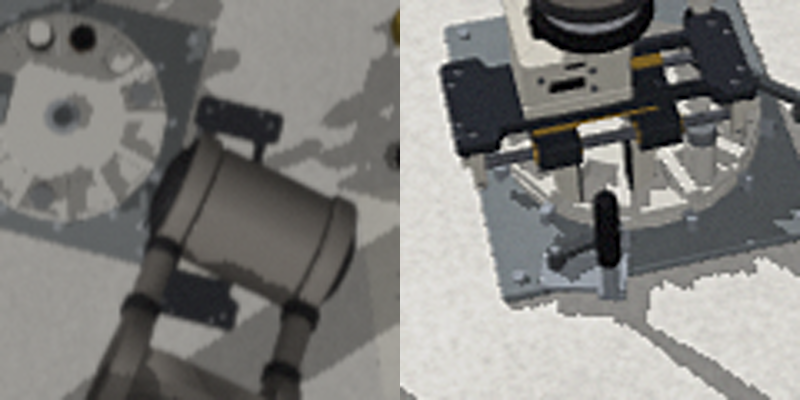

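Run:
```python
from h import *
print(ray("side",237.1,184+196*.3,.128),ray("side",236.8,184+258*.3,.062), ray("side",236.8,184+230*.3,.093))
for s in(-.016,.016): print((proj("side",np.r_[np.array([.4229,-.1258])+s*np.array([.9643,-.2647]),.1396])-[175,184])/.3)
```

```text
[ 0.42746834 -0.1273477   0.128     ] [ 0.42306739 -0.1281061   0.062     ] [ 0.42464716 -0.12798163  0.093     ]
[176.00435466 191.20500206]
[222.30859854 181.46312904]
```

Request:
apply_moves --pt "0 0.015 0.0015 0 0 0 0.3" --pt "0 0.03 0.0015 0 0 0 0.3" --pt "0 0.045 0.0015 0 0 0 0.3" --pt "0 0.055 0.0015 0 0 0 0.3" --pt "0 0.055 0.0015 0 0 0 0.3"

```text
time: 2.08
tool_pos: [0.4265, -0.1275, 0.0982]
tool_rot: [-1.57, -0.0, -1.839]
contact_force: [0.4, -0.1, -0.2]
opening: 0.032
```

Request:
apply_moves --pt "0.002 0 0.01 0 0 0 0.3" --pt "0.004 0 0.02 0 0 0 0.3" --pt "0.006 0 0.03 0 0 0 0.3" --pt "0.007 0 0.04 0 0 0 0.3" --pt "0.0075 0 0.05 0 0 0 0.3"

```text
time: 2.7
tool_pos: [0.4719, -0.1484, 0.098]
tool_rot: [-1.573, -0.001, -1.838]
contact_force: [-6.7, -2.3, 0.8]
opening: 0.032
```

Request:
apply_moves --pt "0 0 0.01 0 0 0 0.3" --pt "-0.001 0 0.02 0 0 0 0.3" --pt "-0.002 0 0.028 0 0 0 0.3" --pt "-0.004 0 0.036 0 0 0 0.3" --pt "-0.0045 0 0.041 0 0 0 0.3"

```text
time: 3.32
tool_pos: [0.5128, -0.1546, 0.0979]
tool_rot: [-1.573, -0.001, -1.838]
contact_force: [-5.1, -0.1, 0.7]
opening: 0.0321
```

Request:
apply_moves --pt "-0.001 0 0.003 0 0 0 0.3" --pt "-0.001 0 0.005 0 0 0 0.3" --pt "-0.001 0 0.007 0 0 0 0.3" --pt "-0.001 0 0.007 0 0 0 0.3" --pt "-0.001 0 0.007 0 0 0 0.3"

```text
time: 3.95
tool_pos: [0.5166, -0.1547, 0.0977]
tool_rot: [-1.58, -0.001, -1.838]
contact_force: [-16.6, 0.1, 7.5]
opening: 0.0317
```

Request:
apply_moves --pt "0.001 0 -0.012 0 0 0 0.3" --pt "0.003 0 -0.024 0 0 0 0.3" --pt "0.005 0 -0.036 0 0 0 0.3" --pt "0.0055 0 -0.048 0 0 0 0.3" --pt "0.0055 0 -0.058 0 0 0 0.3"

```text
time: 4.58
tool_pos: [0.4621, -0.1448, 0.0978]
tool_rot: [-1.571, 0.0, -1.838]
contact_force: [-1.7, 2.2, -0.1]
opening: 0.0319
```

Request:
apply_moves --pt "-0.0015 0 -0.012 0 0 0 0.3" --pt "-0.0035 0 -0.024 0 0 0 0.3" --pt "-0.0055 0 -0.033 0 0 0 0.3" --pt "-0.0075 0 -0.042 0 0 0 0.3" --pt "-0.0075 0 -0.042 0 0 0 0.3"

```text
time: 5.2
tool_pos: [0.4241, -0.1266, 0.0979]
tool_rot: [-1.57, -0.0, -1.838]
contact_force: [0.0, 0.4, -0.8]
opening: 0.0323
```

Run:
```python
from h import *
s=robot.observe();print(s["tool_pos"],s["contact_force"])
a=cams.read_camera("top");b=cams.read_camera("side")
cv2.imwrite("pics/e1.png",np.hstack([cv2.resize(a[155:265,195:305],(400,400),interpolation=cv2.INTER_CUBIC),cv2.resize(b[130:270,180:320],(400,400),interpolation=cv2.INTER_CUBIC)]))
```

```text
[ 0.42410556 -0.12663812  0.09789448] [ 0.03961846  0.39170878 -0.78895018]
```

View pics/e1.png

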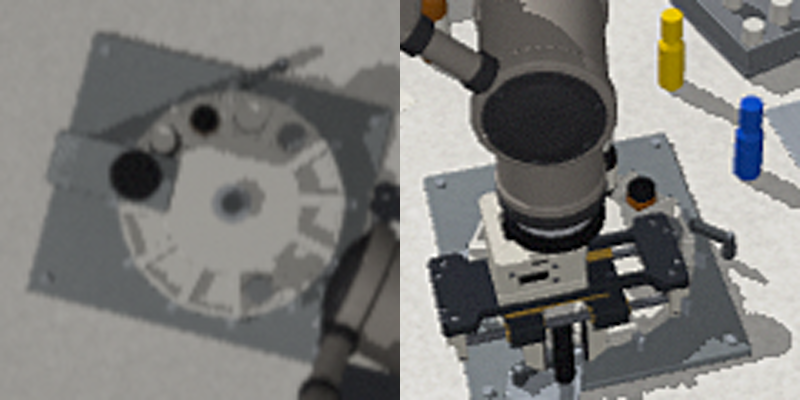

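Request:
apply_moves --pt "0.002 0 0.012 0 0 0 0.3" --pt "0.004 0 0.022 0 0 0 0.3" --pt "0.006 0 0.032 0 0 0 0.3" --pt "0.007 0 0.042 0 0 0 0.3" --pt "0.0075 0 0.052 0 0 0 0.3"

```text
time: 5.92
tool_pos: [0.4721, -0.1484, 0.0972]
tool_rot: [-1.574, -0.001, -1.838]
contact_force: [-5.7, -2.0, 1.2]
opening: 0.032
```

Request:
apply_moves --pt "0 0 0.01 0 0 0 0.3" --pt "-0.001 0 0.02 0 0 0 0.3" --pt "-0.002 0 0.028 0 0 0 0.3" --pt "-0.004 0 0.036 0 0 0 0.3" --pt "-0.0045 0 0.041 0 0 0 0.3"

```text
time: 6.55
tool_pos: [0.513, -0.1545, 0.097]
tool_rot: [-1.574, -0.0, -1.838]
contact_force: [-4.9, -0.0, 0.8]
opening: 0.0321
```

Request:
apply_moves --pt "-0.001 0 0.003 0 0 0 0.3" --pt "-0.001 0 0.005 0 0 0 0.3" --pt "-0.001 0 0.007 0 0 0 0.3" --pt "-0.001 0 0.007 0 0 0 0.3" --pt "-0.001 0 0.007 0 0 0 0.3"

```text
time: 7.18
tool_pos: [0.5166, -0.1546, 0.0968]
tool_rot: [-1.581, -0.0, -1.838]
contact_force: [-16.6, 0.7, 7.8]
opening: 0.0326
```

Request:
apply_moves --pt "0.001 0 -0.012 0 0 0 0.3" --pt "0.003 0 -0.024 0 0 0 0.3" --pt "0.005 0 -0.036 0 0 0 0.3" --pt "0.0055 0 -0.048 0 0 0 0.3" --pt "0.0055 0 -0.058 0 0 0 0.3"

```text
time: 7.8
tool_pos: [0.4621, -0.1448, 0.0979]
tool_rot: [-1.57, -0.0, -1.838]
contact_force: [-0.9, 2.3, -1.0]
opening: 0.0319
```

Request:
apply_moves --pt "-0.0015 0 -0.012 0 0 0 0.3" --pt "-0.0035 0 -0.024 0 0 0 0.3" --pt "-0.0055 0 -0.033 0 0 0 0.3" --pt "-0.0075 0 -0.04 0 0 0 0.3" --pt "-0.0075 0 -0.04 0 0 0 0.3"

```text
time: 8.43
tool_pos: [0.4262, -0.1273, 0.0979]
tool_rot: [-1.57, -0.0, -1.838]
contact_force: [-0.6, -0.7, 0.6]
opening: 0.0322
```

Request:
apply_moves --pt "0 -0.03 0 0 0 0 0.3" --pt "0 -0.08 0 0 0 0 0.3" --pt "0 -0.13 0 0 0 0 0.5" --pt "0 -0.17 0 0 0 0 1" --pt "0 -0.17 0 0 0 0 1"

```text
time: 9.05
tool_pos: [0.428, -0.1282, 0.2708]
tool_rot: [-1.563, -0.002, -1.838]
contact_force: [0.7, -0.7, -0.5]
opening: 0.0074
```

Run:
```python
from h import *
s=robot.observe();print(s["tool_pos"],s["contact_force"])
a=cams.read_camera("top");b=cams.read_camera("side")
cv2.imwrite("pics/f1.png",np.hstack([cv2.resize(a[155:265,195:305],(400,400),interpolation=cv2.INTER_CUBIC),cv2.resize(b[110:270,170:330],(400,400),interpolation=cv2.INTER_CUBIC)]))
```

```text
[ 0.42802096 -0.1281728   0.27084334] [ 0.74255882 -0.74039604 -0.4722171 ]
```

View pics/f1.png

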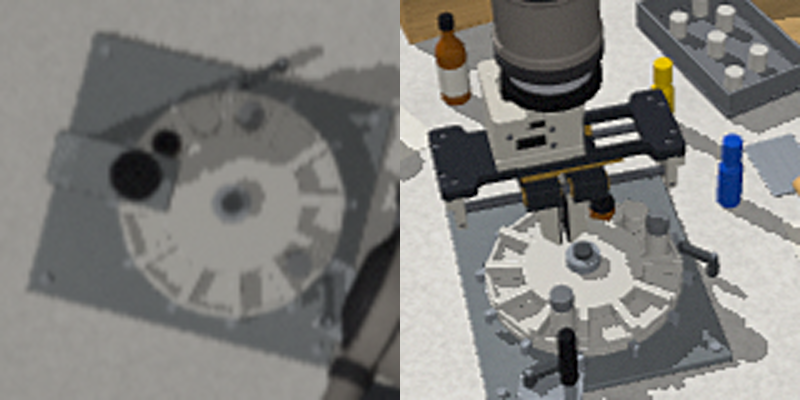

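Request:
apply_moves --pt "-0.05 0 0.0103 0 0 0 1" --pt "-0.1 0 0.0205 0 0 0 1" --pt "-0.15 0 0.0308 0 0 0 1" --pt "-0.2 0 0.041 0 0 0 1" --pt "-0.2273 0 0.0466 0 0 0 1"

```text
time: 9.78
tool_pos: [0.5314, 0.0819, 0.2655]
tool_rot: [-1.574, -0.001, -1.836]
contact_force: [0.6, -0.5, 0.2]
opening: 0.0007
```

Request:
apply_moves --pt "0 0.01 0 0 0 0 1" --pt "0 0.02 0 0 0 0 1" --pt "0 0.028 0 0 0 0 1" --pt "0 0.033 0 0 0 0 1" --pt "0 0.033 0 0 0 0 1"

```text
time: 10.4
tool_pos: [0.531, 0.0791, 0.2344]
tool_rot: [-1.571, -0.0, -1.839]
contact_force: [0.1, 0.1, 0.1]
opening: 0.0006
```

Request:
apply_moves --pt "0 0.005 0 0 0 0 1" --pt "0 0.01 0 0 0 0 1" --pt "0 0.014 0 0 0 0 1" --pt "0 0.017 0 0 0 0 1" --pt "0 0.02 0 0 0 0 1"

```text
time: 11.02
tool_pos: [0.5316, 0.0794, 0.2156]
tool_rot: [-1.569, -0.0, -1.838]
contact_force: [-1.2, -2.6, 8.8]
opening: 0.0003
```

Request:
apply_moves --pt "0 0.001 0 0 0 0 1" --pt "0 0.002 0 0 0 0 1" --pt "0 0.003 0 0 0 0 1" --pt "0 0.003 0 0 0 0 1" --pt "0 0.003 0 0 0 0 1"

```text
time: 11.65
tool_pos: [0.5317, 0.0794, 0.2149]
tool_rot: [-1.567, 0.0, -1.838]
contact_force: [-6.9, -3.5, 22.0]
opening: 0.0005
```

Request:
apply_moves --pt "0 -0.006 0 0 0 0 1" --pt "0 -0.012 0 0 0 0 1" --pt "0 -0.02 0 0 0 0 1" --pt "0 -0.035 0 0 0 0 1" --pt "0 -0.06 0 0 0 0 1"

```text
time: 12.28
tool_pos: [0.5305, 0.0799, 0.2717]
tool_rot: [-1.574, -0.0, -1.838]
contact_force: [-0.1, 0.5, 0.4]
opening: 0.0005
```

Request:
apply_moves --pt "0.05 -0.01 -0.01 0 0 0 1" --pt "0.1 -0.02 -0.02 0 0 0 1" --pt "0.15 -0.02 -0.03 0 0 0 1" --pt "0.2 -0.02 -0.04 0 0 0 1" --pt "0.25 -0.02 -0.05 0 0 0 1"

```text
time: 12.9
tool_pos: [0.416, -0.1492, 0.2922]
tool_rot: [-1.571, 0.0, -1.838]
contact_force: [0.6, -0.0, -0.3]
opening: 0.0006
```

Request:
apply_moves --pt "0.05 0 -0.01 0 0 0 1" --pt "0.1 0 -0.02 0 0 0 1" --pt "0.14 0 -0.03 0 0 0 1" --pt "0.14 0 -0.03 0 0 0 1" --pt "0.14 0 -0.03 0 0 0 1"

```text
time: 13.52
tool_pos: [0.3512, -0.2747, 0.2919]
tool_rot: [-1.571, 0.001, -1.839]
contact_force: [-0.2, 0.7, -0.8]
opening: 0.0004
```

Run:
```python
from h import *
s=robot.observe();print(s["tool_pos"],s["contact_force"])
a=cams.read_camera("top");b=cams.read_camera("side")
g=cv2.cvtColor(a,cv2.COLOR_BGR2GRAY)
n,l,t,c=cv2.connectedComponentsWithStats((g[155:265,195:340]<32).astype(np.uint8))
for i in range(1,n):
    if t[i,4]>8: print(t[i],c[i]+[195,155])
cv2.imwrite("pics/g1.png",np.hstack([cv2.resize(a[155:265,195:305],(400,400),interpolation=cv2.INTER_CUBIC),cv2.resize(b[130:250,190:310],(400,400),interpolation=cv2.INTER_CUBIC)]))
```

```text
[ 0.35116006 -0.27467507  0.29189032] [-0.23326261  0.67160462 -0.83552113]
[42 36  7  7 35] [240.45714286 194.        ]
[ 31  42  13  13 129] [231.9379845  202.57364341]
[102  80   5   4  16] [299.0625 236.3125]
```

View pics/g1.png

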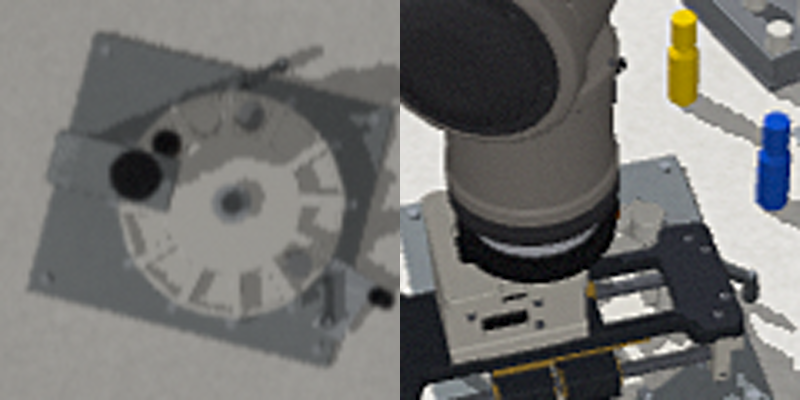

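Request:
apply_moves --pt "0.05 0 -0.02 0 10 0 1" --pt "0.1 0 -0.03 0 20 0 1" --pt "0.15 0 -0.05 0 30 0 1" --pt "0.2 0 -0.07 0 40 0 1" --pt "0.2 0 -0.07 0 40 0 1"

```text
time: 14.25
tool_pos: [0.2295, -0.4512, 0.2913]
tool_rot: [-1.571, -0.0, -2.54]
contact_force: [-0.7, 1.1, -0.4]
opening: 0.0005
```

Run:
```python
from h import *
s=robot.observe();print(s["tool_pos"],s["contact_force"])
b=cams.read_camera("side")
S=np.r_[.531,.0795]
x0,y0=200,130
for z in(.036,.096,.130,.137): print(z,((proj("side",np.r_[S,z])-[x0,y0])*6).round())
cv2.imwrite("pics/h1.png",cv2.resize(b[130:230,200:300],(600,600),interpolation=cv2.INTER_CUBIC))
```

```text
[ 0.22952429 -0.45121691  0.2912715 ] [-0.73876402  1.13346516 -0.35699198]
0.036 [216. 406.]
0.096 [210. 311.]
0.13 [206. 254.]
0.137 [205. 243.]
```

View pics/h1.png

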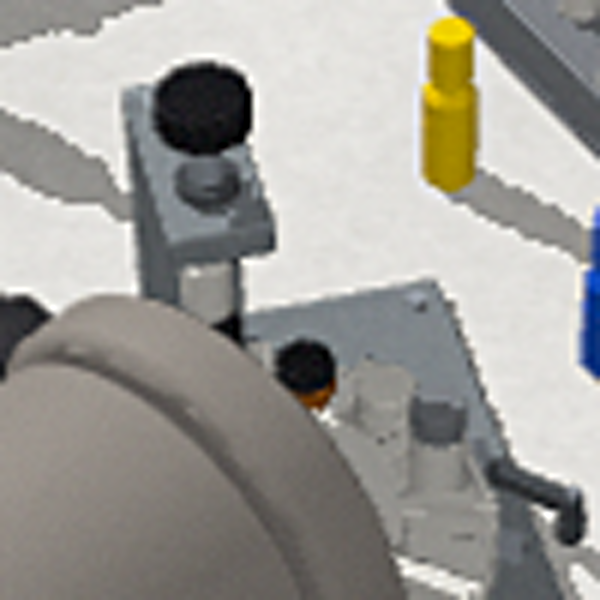

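```bash
python3 -c "
from cell import robot
print(robot.hand_in())"
```

```text
the job is handed in; nothing more can be done
None
```

The spray bottle now stands under the press with its cap pushed home, and I handed the job in at about 14 s of the 70 s allowed.

- **Indexing:** the cap was measured 60° before the press, so I gave two full lever strokes. Each one reached the stop (about 17 N sideways), and I let the lever return fully after each. Pictures showed the wheel one pocket further on after the first stroke. After the second, the amber jar stood in the pocket next to the press and the bottle was under it.
- **Pressing:** I pushed the knob down with closed fingers. The push took about 9 N, then met hard resistance (22 N) at roughly 18 mm of travel, which is where the cap should be home. I then let the press rise and moved the arm clear.
- **Last checks:** the knob and lever grip were back within 0.1 pixel of their starting positions in the top picture. The side picture shows the bottle in line with the station. I did not check again that the things around the machine had not moved, but the arm met nothing near them.
- **Less certain:** the press arm hides the top of the cap. That it is fully home rests on the ram travel and the force, and on the cap's lower edge looking about right in the side picture.

No check failed or disagreed.

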